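Pin and squeeze a toy-housing bonding jig

TASK

The two halves of a toy's blue housing sit glued-up in the open bonding jig: swing the jig's loose half fully shut, then push the yellow-handled pin from the rack straight down through the two red ears, all the way home, to lock it. Let go of the pin and finish holding: grip the shut halves across the seam and keep squeezing them together between the fingers (end there, do not let go). Leave the red and white pins in their rack and do not disturb the other things on the bench.

Things in the scene. Friction and masses are not known exactly. Their poses are not given: they have to be found in the camera images.
- jig: Bonding jig screwed to the bench; origin on the seam line, under the steel base plate (8 mm thick). Local +y runs along the seam to the upright hinge at (0, 85) mm; red ears at y = -85. Fixed half on local +x, swing half on -x. Shut, the halves' flat upright outer faces are at x = +25 and -25 mm (50 mm over both), y -60..70, 10..45 mm above the bench; the housing stands to 54 mm.
- rear_half: Fixed half of the jig, in aluminium, with half of the blue housing and the lower red ear. Same origin and axes as jig. Its flat outer face is at local x = +25 mm.
- swing_half (a joint): Angle of the swing half about the hinge, rad: 0 = fully shut (hard stop), up to 1.6 open; starts 0.6 to 1.25. It opens clockwise seen from above, free end towards the jig's -x. It stays where it is left (stiff hinge, 0.25 N m). To shut it push its flat outer face, e.g. 110 mm from the hinge, with a few N until it stops.
- swing_hinge (a point): Point on the upright hinge axis, at bench height. Hinge barrel dia 22 mm, 50 mm high. In the swing half's own frame (pointing from here along the jig's -y when shut) the jaw runs 15 to 145 mm from the axis; its flat outer face, away from the seam, is 25 mm from the seam plane and spans heights 10 to 45 mm.
- rear_hole (a point): Centre of the mouth (top) of the hole in the fixed lower red ear, 32 mm above the bench. The hole is 12 mm wide, upright and open below; the ear is 12 mm thick.
- swing_hole (a point): Centre of the mouth (top) of the hole in the upper red ear on the swing half, 45 mm above the bench, 170 mm from the hinge; 12 mm hole, ear 12 mm thick (36 x 44 mm from above). It comes to lie straight above rear_hole when the jig is shut.
- yellow_pin: The locking pin: steel shank dia 10, 34 mm long with a tapered foot, and a round yellow handle dia 18, 35 mm tall with two black bands. Origin at the shank's tip, z up the pin; handle 34 to 69 mm above the origin. 35 to 70 g. Stands in one of the rack's holes, handle resting on its top. Fully home in the jig, the handle rests on the upper ear and the tip is 21 mm below rear_hole.
- red_pin: A pin of the same shape with a red handle and a 7 mm shank: leave it in the rack. Origin at its tip.
- white_pin: A pin with a white handle and a shank only 20 mm long: leave it in the rack. Origin at its tip.
- rack: Fixed pale wooden pin rack, 165 x 46 x 42 mm, origin at the centre of its underside, long side along its x; three 12 mm holes at local x = -55, 0 and 55 mm, each with a pin (which pin is where varies).
- spray_can: Spray can with a red label, dia 52, 170 mm tall, standing; leave alone. Origin under its centre.
- glue_bottle: Small glue bottle with an orange cap, dia 38, 90 mm tall, standing; leave alone. Origin under its centre.
- tape_roll: Yellow tape roll lying flat, dia 76, 20 mm high; leave alone.
- steel_dish: Open steel dish, dia 100, 30 mm high; leave alone.
- screwdriver: Screwdriver with a red handle, lying; leave alone.
- toy_shell: Spare blue and orange toy shell lying flat, about 130 x 60 x 24 mm; leave alone.

How it is judged (in metres and radians):
On the way, in this order (a step that is already met when the one before it is completed fails the run):
1. the swing half is swung shut (value of joint swing_half below 0.03 rad), for 0.2 s.
2. the yellow pin is through both ears, fully home, with the jig shut (z of yellow_pin in the frame of rear_hole below -0.017 m and horizontal distance between yellow_pin and rear_hole below 0.005 m and horizontal distance between yellow_pin and swing_hole below 0.005 m and angle between yellow_pin's own z axis and vertical below 0.15 rad and value of joint swing_half below 0.03 rad), for 0.2 s.
At the end, for the whole second after the job is handed in: Jig shut (under 0.02 rad), yellow pin upright through both ears within 4 mm of fully home and no longer touched, and the fingers pressing both the swing half and the rear half with more than 5 N each; red and white pins still in the rack (z of yellow_pin in the frame of rear_hole below -0.017 m and horizontal distance between yellow_pin and rear_hole below 0.005 m and horizontal distance between yellow_pin and swing_hole below 0.005 m and angle between yellow_pin's own z axis and vertical below 0.15 rad and value of joint swing_half below 0.02 rad and contact force between the fingers and swing_half above 5 N and contact force between the fingers and rear_half above 5 N and contact force between the fingers and yellow_pin below 0.5 N and height (world z) of red_pin below 0.015 m and height (world z) of white_pin below 0.029 m); the arm keeps its last pose, push and grip.
It fails at once if a bystander (spray can, glue bottle, tape roll, dish, screwdriver, toy shell) is moved more than 30 mm (distance of any of spray_can, glue_bottle, tape_roll, steel_dish, screwdriver, toy_shell from where it was at the start of the episode above 0.03 m).
It fails at once if the red or the white pin is taken out of the rack (distance of any of red_pin, white_pin from where it was at the start of the episode above 0.025 m).
It also fails if it takes over 61 s, if anything falls off the work surface, if the arm or the gripper's body presses on something with over 40 N, if the wrist force passes 120 N, or if a joint passes its speed limit or range.

ROBOT

A 7-joint arm with a two-finger parallel gripper is mounted at the origin on the work surface. World frame = base frame: x ahead of the robot, y to its left, z up, the work surface at z = 0. Lengths are in m, angles in degrees, forces in N, time in s.
With the tool pointing down it reaches from about 0.425 to 1.025 m from the base axis. Payload 9.4 kg.
Tool frame: the origin (TCP) lies on the centre line of the jaws, within the pads' length; the fingertips stand 25 mm ahead of it and the grasp point (between the pads) lies 6 mm ahead of it; z points along the fingers, y is the line along which they close (so a half turn about z gives the same grasp; the last joint's range is limited). The gripper opens to 85 mm and grips with 20 to 120 N. Pads are 22 mm wide; open, the fingers measure 114 mm over their backs; the gripper's body (76 mm by 85 mm) begins 54 mm behind the grasp point. The pads swing forward as they close: fully open they stand 13 mm farther back than shut.
Start: joints at [-74.009, 34.337, -0.143, 91.639, 0.103, 54.024, -4.572], TCP at [0.253, 0.68, 0.256] pointing down, gripper open.
Joint ranges: [-147.43, 147.43], [-19.82, 112.94], [-74.19, 73.91], [6.32, 146.72], [-59.91, 239.91], [6.04, 106.73], [-150.56, 150.56]. Speed limits (degrees/s): [127.2, 127.2, 172.46, 172.46, 180, 180, 180].

INTERFACE

Orientations are given as a 3x3 rotation matrix whose columns are the frame's x, y, z axes.
In Python, from bench import bot gives the robot as it stands.
- The arm moves only by the tool move_arm, never from a script. Its argument "plan" is a list of rows, each an object of numbers: "dx", "dy", "dz": the shift along the tool's x, y, z in units of 0.4 m (1.0 is 0.4 m); "ax", "ay", "az": the turn, a rotation vector about the tool's x, y, z in units of 45 degrees (1.0 is 45 degrees); "fingers": the closure, from -1 (fully open) to 1 (shut). In form: [{"dx": .., "dy": .., "dz": .., "ax": .., "ay": .., "az": .., "fingers": ..}, ...]. A call has 1 to 5 rows; each row shifts and turns the commanded pose from where the row before left it, along the tool's axes as they then stand; what a row does not reach is not made up. A row lasts 1/8 s, in which the tool goes at most 62.5 mm and 10.7 degrees, less where a joint would pass 70% of its speed; a pose out of reach is approached as far as the arm can. A call with a number of a shift or a turn outside -1 to 1 is refused whole. A call with a gripper value outside its range is refused whole. The fingers move at their own pace and stop on an object; the grip force is fixed at half the most. Time passes only in rows, so rows that do not move let the fingers close. It gives the time, the measured TCP pose, the force, the opening and the grip force at its end, in the units of the state.
- bot.sense(): the state, without advancing time (a new reading comes with each control period).
- bot.camera(name): name is "scene" or "top" or "wrist"; returns the picture (400x640x3 uint8, red, green, blue); there is no depth.
- bot.camera_params(name): a dict with "mtx" (3x3 intrinsics, pixels), "dist" ([k1, k2, p1, p2, k3] as OpenCV has them; the pictures are not rectified), "world_from_camera" (4x4, takes a point from camera to world coordinates). Camera axes: x right, y down, z forward; pixel columns grow to the right and rows downward; lengths in m; the calibration is good to about 2 mm. A picture is of the moment at which its call begins: read the wrist's pose just before it. camera_params takes no time and is no camera call; for the wrist camera it gives the pose at the moment of the call.
- bot.hand_in(): hands the job in; it is judged then, once.
Trained networks look in the newest picture that a camera, given by its name, has taken for a name from the list of things; names that differ only in an ending like _2 or _b are one class to them, and where a whole thing is asked for, a point or a joint stands for the part that bears it (a point fixed in the world has none). Each returns a list of dicts, best first, with "score" (0 to 1); they miss things now and then, are a little off and sometimes report something else, mostly with a low value. They report only what shows in the picture. A call takes as long as a camera call.
- bot.find_in(thing, camera): "box" ([left, top, width, height] in pixels, round what is visible of it).
- bot.pinpoint(thing, camera): "pixel" ([column, row] in pixels: a listed point, or the origin of a listed thing).
The state is a dict: "clock": time; "joint_pos": joint angles; "joint_velocities": joint speeds; "tau": joint torques, N m; "tool_pos": TCP position; "eef_rot": TCP orientation; "ft_force": force on the tool from outside, world axes, zero at the start; "moment": the same for the moment, N m; "gripper_width": finger opening in m; "grip_force": force on a finger pad.
Only numpy, scipy, OpenCV 4.12 (cv2) and the standard library are available. Lean on these libraries where they do the work, as an engineer would, in place of code of your own. Each camera call takes 0.05 s, during which the arm holds its last target. There are 200 camera calls.

## Working session

There is one attempt and no reset: what is moved stays moved. The work goes in short steps, Python scripts to look and compute and a tool call to move; the robot and the scene stay as the last step left them, time stands still between calls to the robot, and variables do not carry over. Pictures are saved under pics/ and viewed, at most 10 in all, crops included, and the job is handed in when it is done.

Besides the shell and the picture viewer there is one more tool, called in YAML: its name, and indented under it one key for each argument. move_arm: Moves the arm, as the interface text tells. Its arguments: {"type":"object","properties":{"plan":{"type":"array","items":{"type":"object","properties":{"dx":{"type":"number","minimum":-1,"maximum":1},"dy":{"type":"number","minimum":-1,"maximum":1},"dz":{"type":"number","minimum":-1,"maximum":1},"ax":{"type":"number","minimum":-1,"maximum":1},"ay":{"type":"number","minimum":-1,"maximum":1},"az":{"type":"number","minimum":-1,"maximum":1},"fingers":{"type":"number"}}}}},"required":["plan"]}

```bash
ls; mkdir -p pics
cat > h.py <<'E'
import numpy as np, cv2
from bench import bot
def ray(cam,px,P=None):
    P=P or bot.camera_params(cam); T=np.array(P["world_from_camera"])
    u=cv2.undistortPoints(np.array([[px]],float),np.array(P["mtx"]),np.array(P["dist"]))[0,0]
    return T[:3,3],T[:3,:3]@np.array([u[0],u[1],1.])
def onz(cam,px,z,P=None):
    o,d=ray(cam,px,P); return o+d*(z-o[2])/d[2]
def save(cam,name):
    cv2.imwrite(f"pics/{name}.png",cv2.cvtColor(bot.camera(cam),cv2.COLOR_RGB2BGR))
E
python3 - <<'E'
from h import *
ims=[]
for c in("top","scene"):
    save(c,c)
    Zs={"swing_hinge":0,"rear_hole":.032,"swing_hole":.045,"yellow_pin":.008,"red_pin":.008,"white_pin":.022,"rack":0,"jig":0,"spray_can":0,"glue_bottle":0,"tape_roll":0,"steel_dish":0,"screwdriver":0,"toy_shell":0}
    for n,z in Zs.items():
        r=bot.pinpoint(n,c)[:2]
        print(c,n,[(round(q["score"],2),np.round(q["pixel"]).tolist(),onz(c,q["pixel"],z).round(4).tolist()) for q in r])
a=[cv2.imread(f"pics/{c}.png") for c in("top","scene")]
cv2.imwrite("pics/both.png",cv2.resize(np.vstack(a),(480,600)))
s=bot.sense();print(s["clock"],s["tool_pos"],np.round(s["eef_rot"],3))
E
```

```text
pics
top swing_hinge [(0.94, [299.0, 171.0], [0.6361, 0.1749, 0.0])]
top rear_hole [(0.79, [369.0, 175.0], [0.6211, 0.0074, 0.032])]
top swing_hole [(0.65, [334.0, 234.0], [0.4815, 0.0887, 0.045]), (0.47, [365.0, 176.0], [0.6181, 0.0169, 0.045])]
top yellow_pin []
top red_pin [(0.55, [495.0, 214.0], [0.5327, -0.2948, 0.008])]
top white_pin [(0.39, [504.0, 229.0], [0.4964, -0.3113, 0.022])]
top rack [(0.75, [492.0, 206.0], [0.5526, -0.2903, 0.0])]
top jig [(0.83, [331.0, 175.0], [0.6268, 0.0967, 0.0]), (0.41, [246.0, 125.0], [0.7487, 0.3072, 0.0])]
top spray_can []
top glue_bottle [(0.7, [217.0, 168.0], [0.6409, 0.3776, 0.0]), (0.36, [465.0, 114.0], [0.7795, -0.2301, 0.0])]
top tape_roll [(0.84, [428.0, 297.0], [0.3352, -0.1363, 0.0])]
top steel_dish [(0.74, [247.0, 125.0], [0.7482, 0.305, 0.0])]
top screwdriver [(0.82, [461.0, 112.0], [0.7844, -0.2194, 0.0])]
top toy_shell [(0.77, [202.0, 311.0], [0.296, 0.4031, 0.0])]
scene swing_hinge [(0.77, [372.0, 235.0], [0.6334, 0.1762, 0.0])]
scene rear_hole [(0.9, [307.0, 259.0], [0.6233, 0.0012, 0.032])]
scene swing_hole [(0.94, [311.0, 198
[... 289 characters left out ...]
]
scene jig [(0.68, [340.0, 250.0], [0.6268, 0.0896, 0.0])]
scene spray_can [(0.84, [413.0, 156.0], [0.4861, 0.4395, 0.0]), (0.24, [340.0, 250.0], [0.6277, 0.0889, 0.0])]
scene glue_bottle [(0.79, [434.0, 202.0], [0.6397, 0.3724, 0.0]), (0.53, [373.0, 236.0], [0.6381, 0.177, 0.0])]
scene tape_roll [(0.57, [198.0, 208.0], [0.3318, -0.1334, 0.0])]
scene steel_dish [(0.76, [448.0, 244.0], [0.7551, 0.309, 0.0]), (0.67, [310.0, 196.0], [0.4504, 0.1221, 0.0])]
scene screwdriver [(0.7, [253.0, 384.0], [0.7848, -0.2259, 0.0])]
scene toy_shell [(0.94, [362.0, 126.0], [0.3046, 0.4029, 0.0])]
1.5 [0.25254672 0.67961578 0.2562976 ] [[-0.937  0.348  0.   ]
 [ 0.348  0.937  0.   ]
 [-0.     0.    -1.   ]]
```

View pics/top.png

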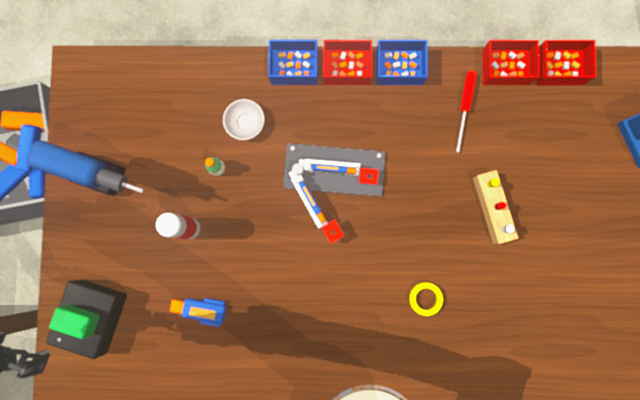

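View pics/scene.png

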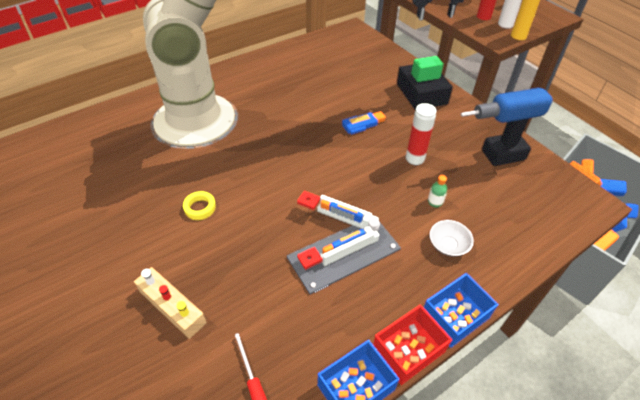

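The bench is as described: the hinge is near pixel (299,171) in the top picture, the lower ear at (369,175) and the upper ear at (334,234). The yellow pin is at the rack's far end, around (495,183). The swing half is open about 0.99 rad, so next I plan the push.

```bash
cat >> h.py <<'E'
from scipy.spatial.transform import Rotation as R
def plan(targets,start=None):
    """targets: (x,y,z,yaw of tool y deg); tool pointing down. prints rows"""
    s=bot.sense()
    if start is None:
        Rm=np.array(s["eef_rot"]); p=np.array(s["tool_pos"])
    else: p=np.array(start[:3]);Rm=down(start[3])
    for t in targets:
        q=np.array(t[:3]);R2=down(t[3])
        d=Rm.T@(q-p)/.4; a=np.degrees(R.from_matrix(Rm.T@R2).as_rotvec())/45
        n=int(np.ceil(max(np.linalg.norm(d)/.15,np.linalg.norm(a)/.23,1)))
        if n==1: print("  ",d.round(3).tolist(),a.round(3).tolist())
        else:
            for i in range(n):  # straight interpolation
                r0=Rm@R.from_rotvec(np.radians(45*a)*i/n).as_matrix()
                print(i,"  ",(r0.T@(q-p)/n/.4).round(3).tolist(),(a/n).round(3).tolist())
        p,Rm=q,R2
def down(yaw):
    c,s=np.cos(np.radians(yaw)),np.sin(np.radians(yaw))
    return np.array([[-s*-1*-1,c,0],[c,s,0],[0,0,-1.]])
H=np.array([.635,.1755]); A=np.array([.622,.005])
def st(th):
    b=np.arctan2(*(A-H)[::-1])-th
    s=np.array([np.cos(b),np.sin(b)]); return s,np.array([s[1],-s[0]])
def push(th,yaw):
    s,n=st(th); y=np.array([np.cos(np.radians(yaw)),np.sin(np.radians(yaw))])
    h=.0145*abs(n@y)+.011*np.sqrt(1-(n@y)**2)
    return H+.105*s+(.025+h)*n
E
python3 - <<'E'
from h import *
print(down(69.6).round(3),st(.994),st(0))
yaw=-4.4
print("approach")
p=push(1.25,yaw);print(p)
plan([(*p,.256,yaw),(*p,.048,yaw)])
print("push")
T=[(*push(t,yaw),.048,yaw) for t in (1.1,.95,.8,.65,.5,.35,.2,.1,.03,-.02)]
print(np.round(T,3))
plan(T,(*p,.048,yaw))
E
```

```text
[[-0.937  0.349  0.   ]
 [ 0.349  0.937  0.   ]
 [ 0.     0.    -1.   ]] (array([-0.87724808, -0.4800373 ]), array([-0.4800373 ,  0.87724808])) (array([-0.07602567, -0.99710586]), array([-0.99710586,  0.07602567]))
approach
[0.52343297 0.18888847]
0    [-0.106, -0.091, 0.0] [0.0, -0.0, 0.164]
1    [-0.117, -0.077, 0.0] [0.0, -0.0, 0.164]
2    [-0.126, -0.061, 0.0] [0.0, -0.0, 0.164]
3    [-0.133, -0.044, 0.0] [0.0, -0.0, 0.164]
4    [-0.138, -0.027, 0.0] [0.0, -0.0, 0.164]
5    [-0.14, -0.009, 0.0] [0.0, -0.0, 0.164]
6    [-0.14, 0.009, 0.0] [0.0, -0.0, 0.164]
7    [-0.138, 0.027, 0.0] [0.0, -0.0, 0.164]
8    [-0.133, 0.044, 0.0] [0.0, -0.0, 0.164]
9    [-0.126, 0.061, 0.0] [0.0, -0.0, 0.164]
0    [0.0, 0.0, 0.13] [0.0, 0.0, 0.0]
1    [0.0, 0.0, 0.13] [0.0, 0.0, 0.0]
2    [0.0, 0.0, 0.13] [0.0, 0.0, 0.0]
3    [0.0, 0.0, 0.13] [0.0, 0.0, 0.0]
push
[[ 0.522  0.173  0.048 -4.4  ]
 [ 0.523  0.157  0.048 -4.4  ]
 [ 0.527  0.141  0.048 -4.4  ]
 [ 0.533  0.126  0.048 -4.4  ]
 [ 0.542  0.111  0.048 -4.4  ]
 [ 0.553  0.097  0.048 -4.4  ]
 [ 0.567  0.086  0.048 -4.4  ]
 [ 0.577  0.079  0.048 -4.4  ]
 [ 0.584  0.075  0.048 -4.4  ]
 [ 0.589  0.073  0.048 -4.4  ]]
   [-0.039, -0.0, 0.0] [0.0, 0.0, 0.0]
   [-0.04, 0.006, 0.0] [0.0, 0.0, 0.0]
   [-0.039, 0.012, 0.0] [0.0, 0.0, 0.0]
   [-0.038, 0.018, 0.0] [0.0, 0.0, 0.0]
   [-0.035, 0.025, 0.0] [0.0, 0.0, 0.0]
   [-0.031, 0.031, 0.0] [0.0, 0.0, 0.0]
   [-0.026, 0.036, 0.0] [0.0, 0.0, 0.0]
   [-0.014, 0.027, 0.0] [0.0, 0.0, 0.0]
   [-0.008, 0.02, 0.0] [0.0, 0.0, 0.0]
   [-0.005, 0.013, 0.0] [0.0, 0.0, 0.0]
```

move_arm:
  plan:
    - {"dx":-0.106,"dy":-0.091,"az":0.164,"fingers":1}
    - {"dx":-0.117,"dy":-0.077,"az":0.164,"fingers":1}
    - {"dx":-0.126,"dy":-0.061,"az":0.164,"fingers":1}
    - {"dx":-0.133,"dy":-0.044,"az":0.164,"fingers":1}
    - {"dx":-0.138,"dy":-0.027,"az":0.164,"fingers":1}

```text
schema error: expected keys dx, dy, dz, ax, ay, az, fingers
```

move_arm:
  plan:
    - {"dx":-0.14,"dy":-0.009,"az":0.164,"fingers":1}
    - {"dx":-0.14,"dy":0.009,"az":0.164,"fingers":1}
    - {"dx":-0.138,"dy":0.027,"az":0.164,"fingers":1}
    - {"dx":-0.133,"dy":0.044,"az":0.164,"fingers":1}
    - {"dx":-0.126,"dy":0.061,"az":0.164,"fingers":1}

```text
schema error: expected keys dx, dy, dz, ax, ay, az, fingers
```

move_arm:
  plan:
    - {"fingers":1}
    - {"fingers":1}

```text
schema error: expected keys dx, dy, dz, ax, ay, az, fingers
```

move_arm:
  plan:
    - {"dx":-0.106,"dy":-0.091,"dz":0,"ax":0,"ay":0,"az":0.164,"fingers":1}
    - {"dx":-0.117,"dy":-0.077,"dz":0,"ax":0,"ay":0,"az":0.164,"fingers":1}
    - {"dx":-0.126,"dy":-0.061,"dz":0,"ax":0,"ay":0,"az":0.164,"fingers":1}
    - {"dx":-0.133,"dy":-0.044,"dz":0,"ax":0,"ay":0,"az":0.164,"fingers":1}
    - {"dx":-0.138,"dy":-0.027,"dz":0,"ax":0,"ay":0,"az":0.164,"fingers":1}

```text
clock: 2.12
tool_pos: [0.3893, 0.433, 0.2566]
eef_rot: [[-0.537, 0.844, 0.001], [0.844, 0.537, 0.001], [0.0, 0.001, -1.0]]
ft_force: [0.2, -0.5, 0.2]
gripper_width: 0.0002
grip_force: 0.0
```

move_arm:
  plan:
    - {"dx":-0.14,"dy":-0.009,"dz":0,"ax":0,"ay":0,"az":0.164,"fingers":1}
    - {"dx":-0.14,"dy":0.009,"dz":0,"ax":0,"ay":0,"az":0.164,"fingers":1}
    - {"dx":-0.138,"dy":0.027,"dz":0,"ax":0,"ay":0,"az":0.164,"fingers":1}
    - {"dx":-0.133,"dy":0.044,"dz":0,"ax":0,"ay":0,"az":0.164,"fingers":1}
    - {"dx":-0.126,"dy":0.061,"dz":0,"ax":0,"ay":0,"az":0.164,"fingers":1}

```text
clock: 2.75
tool_pos: [0.5253, 0.1877, 0.2566]
eef_rot: [[0.077, 0.997, 0.001], [0.997, -0.077, 0.001], [0.001, 0.001, -1.0]]
ft_force: [0.7, 0.3, 0.3]
gripper_width: 0.0001
grip_force: 0.0
```

move_arm:
  plan:
    - {"dx":0,"dy":0,"dz":0,"ax":0,"ay":0,"az":0,"fingers":1}
    - {"dx":0,"dy":0,"dz":0,"ax":0,"ay":0,"az":0,"fingers":1}

```text
clock: 3.0
tool_pos: [0.5243, 0.1896, 0.2563]
eef_rot: [[0.072, 0.997, -0.0], [0.997, -0.072, 0.0], [0.0, -0.0, -1.0]]
ft_force: [0.0, 0.3, 0.6]
gripper_width: 0.0001
grip_force: 0.0
```

Run:
```python
from h import *
P=bot.camera_params("wrist"); save("wrist","w1")
for n,z in {"swing_hinge":0,"rear_hole":.032,"swing_hole":.045,"jig":0}.items():
    print(n,[(round(q["score"],2),np.round(q["pixel"]).tolist(),onz("wrist",q["pixel"],z,P).round(4).tolist()) for q in bot.pinpoint(n,"wrist")[:2]])
```

```text
swing_hinge [(0.83, [407.0, 178.0], [0.6347, 0.1727, 0.0]), (0.56, [283.0, 265.0], [0.4775, 0.0697, 0.0])]
rear_hole []
swing_hole [(0.9, [282.0, 266.0], [0.4818, 0.0919, 0.045])]
jig [(0.7, [400.0, 246.0], [0.6263, 0.085, 0.0])]
```

View pics/w1.png

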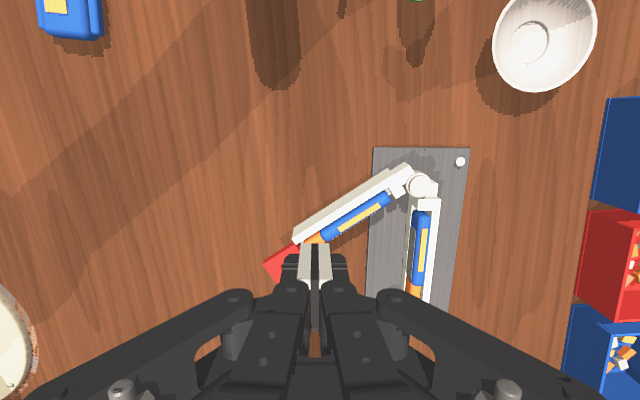

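The wrist picture shows the closed fingertips at about (315,245). The swing half's outer face runs from (405,168) to (293,238), with about 20 mm clearance for going down beside it. I'll descend and push.

move_arm:
  plan:
    - {"dx":0,"dy":0,"dz":0.13,"ax":0,"ay":0,"az":0,"fingers":1}
    - {"dx":0,"dy":0,"dz":0.13,"ax":0,"ay":0,"az":0,"fingers":1}
    - {"dx":0,"dy":0,"dz":0.13,"ax":0,"ay":0,"az":0,"fingers":1}
    - {"dx":0,"dy":0,"dz":0.13,"ax":0,"ay":0,"az":0,"fingers":1}
    - {"dx":0,"dy":0,"dz":0,"ax":0,"ay":0,"az":0,"fingers":1}

```text
clock: 3.88
tool_pos: [0.5224, 0.189, 0.0453]
eef_rot: [[0.072, 0.997, -0.006], [0.997, -0.072, -0.002], [-0.003, -0.006, -1.0]]
ft_force: [-0.1, 0.1, 1.1]
gripper_width: 0.0001
grip_force: 0.0
```

move_arm:
  plan:
    - {"dx":-0.04,"dy":0,"dz":0,"ax":0,"ay":0,"az":0,"fingers":1}
    - {"dx":-0.04,"dy":0.006,"dz":0,"ax":0,"ay":0,"az":0,"fingers":1}
    - {"dx":-0.039,"dy":0.012,"dz":0,"ax":0,"ay":0,"az":0,"fingers":1}
    - {"dx":-0.038,"dy":0.018,"dz":0,"ax":0,"ay":0,"az":0,"fingers":1}
    - {"dx":-0.035,"dy":0.025,"dz":0,"ax":0,"ay":0,"az":0,"fingers":1}

```text
clock: 4.5
tool_pos: [0.5435, 0.1097, 0.0488]
eef_rot: [[0.073, 0.997, -0.0], [0.997, -0.073, 0.0], [0.0, -0.0, -1.0]]
ft_force: [-1.0, 3.1, 0.8]
gripper_width: -0.0002
grip_force: 1.4
```

move_arm:
  plan:
    - {"dx":-0.031,"dy":0.031,"dz":0,"ax":0,"ay":0,"az":0,"fingers":1}
    - {"dx":-0.026,"dy":0.036,"dz":0,"ax":0,"ay":0,"az":0,"fingers":1}
    - {"dx":-0.014,"dy":0.02,"dz":0,"ax":0,"ay":0,"az":0,"fingers":1}
    - {"dx":-0.004,"dy":0.01,"dz":0,"ax":0,"ay":0,"az":0,"fingers":1}

```text
clock: 5.0
tool_pos: [0.5799, 0.0772, 0.048]
eef_rot: [[0.074, 0.997, -0.001], [0.997, -0.074, -0.001], [-0.001, -0.001, -1.0]]
ft_force: [-2.1, 0.7, 1.0]
gripper_width: 0.0001
grip_force: 1.3
```

Contact is made at about 2 N, so I'll nudge in until it stops.

move_arm:
  plan:
    - {"dx":0,"dy":0.01,"dz":0,"ax":0,"ay":0,"az":0,"fingers":1}
    - {"dx":0,"dy":0.01,"dz":0,"ax":0,"ay":0,"az":0,"fingers":1}

```text
clock: 5.25
tool_pos: [0.5862, 0.0771, 0.048]
eef_rot: [[0.073, 0.997, -0.003], [0.997, -0.073, -0.001], [-0.001, -0.003, -1.0]]
ft_force: [-12.5, -2.2, 7.6]
gripper_width: -0.0003
grip_force: 6.7
```

move_arm:
  plan:
    - {"dx":0,"dy":0.006,"dz":0,"ax":0,"ay":0,"az":0,"fingers":1}
    - {"dx":0,"dy":0,"dz":0,"ax":0,"ay":0,"az":0,"fingers":1}

```text
clock: 5.5
tool_pos: [0.5862, 0.0771, 0.048]
eef_rot: [[0.073, 0.997, -0.008], [0.997, -0.073, -0.0], [-0.001, -0.008, -1.0]]
ft_force: [-12.7, -2.9, 7.9]
gripper_width: 0.0001
grip_force: 6.4
```

Run:
```python
from h import *
plan([(.576,.077,.048,-4.2),(.576,.077,.2,-4.2),(.60,-.09,.25,-4.2)])
```

```text
[-0.002, -0.025, 0.0] [-0.01, 0.001, 0.001]
0    [0.0, 0.0, -0.127] [0.0, 0.0, 0.0]
1    [0.0, 0.0, -0.127] [0.0, 0.0, 0.0]
2    [0.0, 0.0, -0.127] [0.0, 0.0, 0.0]
0    [-0.137, 0.03, -0.042] [0.0, 0.0, 0.0]
1    [-0.137, 0.03, -0.042] [0.0, 0.0, 0.0]
2    [-0.137, 0.03, -0.042] [0.0, 0.0, 0.0]
```

move_arm:
  plan:
    - {"dx":0,"dy":-0.05,"dz":0,"ax":0,"ay":0,"az":0,"fingers":1}
    - {"dx":0,"dy":0,"dz":-0.13,"ax":0,"ay":0,"az":0,"fingers":1}
    - {"dx":0,"dy":0,"dz":-0.13,"ax":0,"ay":0,"az":0,"fingers":1}
    - {"dx":0,"dy":0,"dz":-0.13,"ax":0,"ay":0,"az":0,"fingers":1}

```text
clock: 6.0
tool_pos: [0.5708, 0.0794, 0.2063]
eef_rot: [[0.072, 0.997, 0.002], [0.997, -0.072, 0.0], [0.0, 0.002, -1.0]]
ft_force: [1.1, 0.4, -0.8]
gripper_width: 0.0002
grip_force: 0.0
```

move_arm:
  plan:
    - {"dx":-0.137,"dy":0.03,"dz":-0.042,"ax":0,"ay":0,"az":0,"fingers":0}
    - {"dx":-0.137,"dy":0.03,"dz":-0.042,"ax":0,"ay":0,"az":0,"fingers":0}
    - {"dx":-0.137,"dy":0.03,"dz":-0.042,"ax":0,"ay":0,"az":0,"fingers":0}
    - {"dx":0,"dy":0,"dz":0,"ax":0,"ay":0,"az":0,"fingers":0}
    - {"dx":0,"dy":0,"dz":0,"ax":0,"ay":0,"az":0,"fingers":0}

```text
clock: 6.62
tool_pos: [0.5944, -0.0871, 0.2548]
eef_rot: [[0.073, 0.997, 0.001], [0.997, -0.073, 0.0], [0.001, 0.001, -1.0]]
ft_force: [-0.4, 0.1, -0.2]
gripper_width: 0.0425
grip_force: 0.0
```

Run:
```python
from h import *
P=bot.camera_params("wrist"); save("wrist","w2"); save("top","t2"); save("scene","s2")
for c in("wrist","top","scene"):
  for n,z in {"swing_hinge":0,"rear_hole":.032,"swing_hole":.045,"jig":0}.items():
    print(c,n,[(round(q["score"],2),np.round(q["pixel"]).tolist(),onz(c,q["pixel"],z,P if c=="wrist" else None).round(4).tolist()) for q in bot.pinpoint(n,c)[:2]])
```

```text
wrist swing_hinge [(0.58, [290.0, 322.0], [0.5487, -0.2915, 0.0])]
wrist rear_hole [(0.73, [331.0, 83.0], [0.6195, 0.0051, 0.032])]
wrist swing_hole [(0.84, [329.0, 80.0], [0.6169, 0.0068, 0.045])]
wrist jig []
top swing_hinge [(0.92, [300.0, 173.0], [0.6307, 0.1717, 0.0]), (0.42, [462.0, 114.0], [0.7782, -0.2218, 0.0])]
top rear_hole [(0.57, [369.0, 179.0], [0.6127, 0.0064, 0.032])]
top swing_hole []
top jig [(0.82, [334.0, 175.0], [0.6259, 0.0896, 0.0])]
scene swing_hinge [(0.63, [370.0, 234.0], [0.6316, 0.1746, 0.0])]
scene rear_hole [(0.95, [308.0, 259.0], [0.626, 0.0025, 0.032])]
scene swing_hole [(0.95, [307.0, 253.0], [0.6185, 0.0037, 0.045])]
scene jig [(0.88, [338.0, 249.0], [0.623, 0.0869, -0.0]), (0.73, [252.0, 382.0], [0.7796, -0.226, 0.0])]
```

View pics/w2.png

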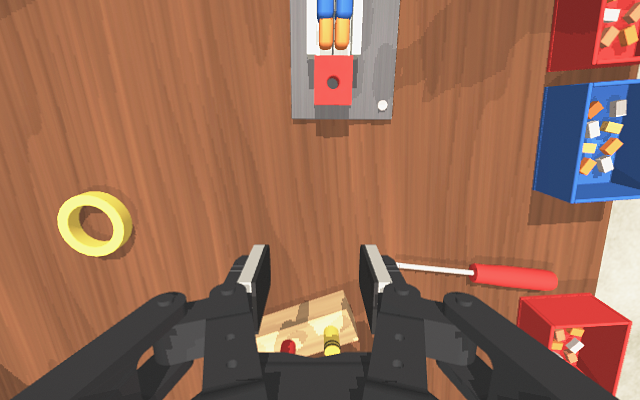

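The jig is shut: the two red ears are stacked with the hole at pixel (333,82), and the housing halves meet. Next is the rack, with the yellow pin at (331,340).

Run:
```python
from h import *
im=cv2.imread("pics/w2.png")[55:105,308:358].astype(int)
dark=(im[...,2]<150).astype(np.uint8); dark[:8]=dark[-8:]=0; dark[:,:10]=0; dark[:,-10:]=0
n,l,s,c=cv2.connectedComponentsWithStats(dark); print([(s[i].tolist(),(c[i]+[308,55]).tolist(),onz("wrist",c[i]+[308,55],.045).round(4)) for i in range(1,n) if s[i,4]>15])
S=bot.sense(); print(np.round(S["joint_pos"]))
plan([(.517,-.302,.22,-74.3)])
```

```text
[([19, 21, 12, 13, 111], [332.5765765765766, 82.22522522522523], array([0.62  , 0.0042, 0.045 ]))]
[-10.  27.  18. 109. -11.  46.  10.]
0    [-0.078, -0.022, 0.012] [0.0, 0.0, 0.223]
1    [-0.081, -0.008, 0.012] [0.0, 0.0, 0.223]
2    [-0.081, 0.006, 0.012] [0.0, 0.0, 0.223]
3    [-0.079, 0.02, 0.012] [0.0, 0.0, 0.223]
4    [-0.074, 0.034, 0.012] [0.0, 0.0, 0.223]
5    [-0.067, 0.046, 0.012] [0.0, 0.0, 0.223]
6    [-0.058, 0.057, 0.012] [0.0, 0.0, 0.223]
```

move_arm:
  plan:
    - {"dx":-0.078,"dy":-0.022,"dz":0.012,"ax":0,"ay":0,"az":0.223,"fingers":0}
    - {"dx":-0.081,"dy":-0.008,"dz":0.012,"ax":0,"ay":0,"az":0.223,"fingers":0}
    - {"dx":-0.081,"dy":0.006,"dz":0.012,"ax":0,"ay":0,"az":0.223,"fingers":0}
    - {"dx":-0.079,"dy":0.02,"dz":0.012,"ax":0,"ay":0,"az":0.223,"fingers":0}
    - {"dx":-0.074,"dy":0.034,"dz":0.012,"ax":0,"ay":0,"az":0.223,"fingers":0}

```text
clock: 8.0
tool_pos: [0.5383, -0.2417, 0.2307]
eef_rot: [[0.816, 0.578, 0.0], [0.578, -0.816, -0.0], [0.0, 0.0, -1.0]]
ft_force: [0.4, -0.1, -1.1]
gripper_width: 0.0428
grip_force: 0.0
```

move_arm:
  plan:
    - {"dx":-0.067,"dy":0.046,"dz":0.012,"ax":0,"ay":0,"az":0.223,"fingers":0}
    - {"dx":-0.058,"dy":0.057,"dz":0.012,"ax":0,"ay":0,"az":0.223,"fingers":0}
    - {"dx":0,"dy":0,"dz":0,"ax":0,"ay":0,"az":0,"fingers":0}
    - {"dx":0,"dy":0,"dz":0,"ax":0,"ay":0,"az":0,"fingers":0}

```text
clock: 8.5
tool_pos: [0.5168, -0.3013, 0.221]
eef_rot: [[0.963, 0.27, -0.0], [0.27, -0.963, 0.001], [0.0, -0.001, -1.0]]
ft_force: [-0.2, -0.0, -0.2]
gripper_width: 0.0428
grip_force: 0.0
```

Run:
```python
from h import *
s=bot.sense();print(s["tool_pos"].round(4) if hasattr(s["tool_pos"],"round") else s["tool_pos"],np.round(s["joint_pos"]))
P=bot.camera_params("wrist"); save("wrist","w3"); print(np.array(P["world_from_camera"])[:3,3])
for n,z in {"yellow_pin":.008,"rack":0}.items():
    print(n,[(round(q["score"],2),np.round(q["pixel"]).tolist(),onz("wrist",q["pixel"],z,P).round(4).tolist()) for q in bot.pinpoint(n,"wrist")[:2]])
print(bot.find_in("yellow_pin","wrist")[:2])
# yellow handle in picture: top disc at z=.077
im=cv2.imread("pics/w3.png");hsv=cv2.cvtColor(im,cv2.COLOR_BGR2HSV)
m=cv2.inRange(hsv,(24,150,120),(34,255,255))
n,l,st_,c=cv2.connectedComponentsWithStats(m); print([(st_[i].tolist(),c[i].round(1).tolist()) for i in range(1,n) if st_[i,4]>60])
```

```text
[ 0.5168 -0.3013  0.221 ] [  1.  32.  36. 112. -27.  44. -22.]
[ 0.58694188 -0.28313076  0.33943089]
yellow_pin [(0.69, [311.0, 91.0], [0.6007, -0.2758, 0.008])]
rack [(0.68, [312.0, 146.0], [0.5492, -0.2905, 0.0])]
[{'box': [301.2, 73.1, 20.6, 26.1], 'score': 0.55}]
[([105, 260, 27, 8, 86], [117.7, 262.9])]
```

View pics/w3.png

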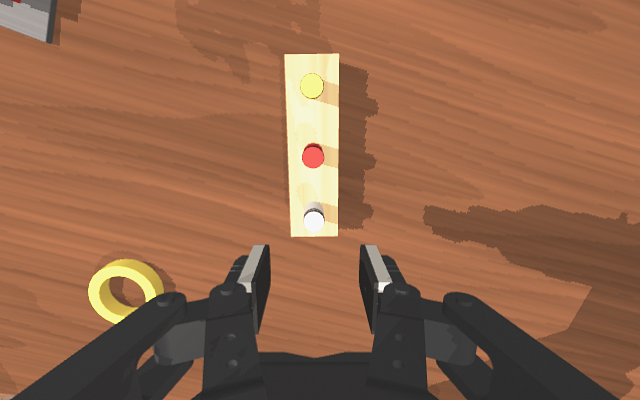

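The yellow handle's top is at pixel (312,86), red at (313,157) and white at (314,220), with the rack lined up between the fingers.

Run:
```python
from h import *
im=cv2.imread("pics/w3.png")
for n,(u,v) in dict(y=(312,86),r=(313,157),w=(314,220)).items(): print(n,onz("wrist",(u,v),.077).round(4))
g=cv2.cvtColor(im,cv2.COLOR_BGR2HSV)
m=cv2.inRange(g[65:110,290:335],(24,120,180),(34,255,255)); ys,xs=np.nonzero(m); 
c=cv2.minEnclosingCircle(np.c_[xs,ys].astype(np.float32)); print(c,len(xs)); print(m[::3,::2]//255)
```

```text
y [ 0.6021 -0.2765  0.077 ]
r [ 0.5499 -0.2919  0.077 ]
w [ 0.4978 -0.3073  0.077 ]
((21.5, 20.5), 12.103818893432617) 43
[[0 0 0 0 0 0 0 0 0 0 0 0 0 0 0 0 0 0 0 0 0 0 0]
 [0 0 0 0 0 0 0 0 0 0 0 0 0 0 0 0 0 0 0 0 0 0 0]
 [0 0 0 0 0 0 0 0 0 0 0 0 0 0 0 0 0 0 0 0 0 0 0]
 [0 0 0 0 0 0 0 0 0 0 0 0 0 0 0 0 0 0 0 0 0 0 0]
 [0 0 0 0 0 0 0 0 0 0 0 0 0 0 0 0 0 0 0 0 0 0 0]
 [0 0 0 0 0 0 0 0 0 0 0 0 0 0 0 0 0 0 0 0 0 0 0]
 [0 0 0 0 0 0 0 0 0 0 0 0 0 0 0 0 1 0 0 0 0 0 0]
 [0 0 0 0 0 1 0 0 0 0 0 0 0 0 0 0 0 0 0 0 0 0 0]
 [0 0 0 0 0 0 0 0 0 0 0 0 0 0 0 0 1 0 0 0 0 0 0]
 [0 0 0 0 0 0 1 0 0 0 0 0 0 0 0 0 0 0 0 0 0 0 0]
 [0 0 0 0 0 0 0 1 0 0 0 0 0 0 1 0 0 0 0 0 0 0 0]
 [0 0 0 0 0 0 0 0 0 0 0 0 0 0 0 0 0 0 0 0 0 0 0]
 [0 0 0 0 0 0 0 0 0 0 0 0 0 0 0 0 0 0 0 0 0 0 0]
 [0 0 0 0 0 0 0 0 0 0 0 0 0 0 0 0 0 0 0 0 0 0 0]
 [0 0 0 0 0 0 0 0 0 0 0 0 0 0 0 0 0 0 0 0 0 0 0]]
```

Run:
```python
from h import *
plan([(.6025,-.2767,.16,-74.3),(.6025,-.2767,.072,-74.3)])
```

```text
0    [0.111, -0.0, 0.077] [-0.0, -0.0, -0.0]
1    [0.111, -0.0, 0.077] [-0.0, -0.0, -0.0]
0    [0.0, 0.0, 0.11] [0.0, 0.0, 0.0]
1    [0.0, 0.0, 0.11] [0.0, 0.0, 0.0]
```

move_arm:
  plan:
    - {"dx":0.111,"dy":0,"dz":0.077,"ax":0,"ay":0,"az":0,"fingers":0}
    - {"dx":0.111,"dy":0,"dz":0.077,"ax":0,"ay":0,"az":0,"fingers":0}
    - {"dx":0,"dy":0,"dz":0.11,"ax":0,"ay":0,"az":0,"fingers":0}
    - {"dx":0,"dy":0,"dz":0.11,"ax":0,"ay":0,"az":0,"fingers":0}
    - {"dx":0,"dy":0,"dz":0,"ax":0,"ay":0,"az":0,"fingers":0}

```text
clock: 9.32
tool_pos: [0.6013, -0.2769, 0.0693]
eef_rot: [[0.963, 0.269, -0.004], [0.269, -0.963, 0.002], [-0.003, -0.003, -1.0]]
ft_force: [0.1, -0.3, 0.6]
gripper_width: 0.0426
grip_force: 0.0
```

move_arm:
  plan:
    - {"dx":0,"dy":0,"dz":0,"ax":0,"ay":0,"az":0,"fingers":1}
    - {"dx":0,"dy":0,"dz":0,"ax":0,"ay":0,"az":0,"fingers":1}
    - {"dx":0,"dy":0,"dz":0,"ax":0,"ay":0,"az":0,"fingers":1}
    - {"dx":0,"dy":0,"dz":0,"ax":0,"ay":0,"az":0,"fingers":1}

```text
clock: 9.82
tool_pos: [0.6022, -0.2767, 0.0735]
eef_rot: [[0.963, 0.269, 0.001], [0.269, -0.963, 0.002], [0.001, -0.002, -1.0]]
ft_force: [-2.6, 5.8, 5.9]
gripper_width: 0.0161
grip_force: 58.5
```

Run:
```python
from h import *
plan([(.6022,-.2767,.155,-74.3),(.6205,-.046,.155,-4.4)])
```

```text
0    [0.0, -0.0, -0.102] [-0.001, -0.001, -0.001]
1    [0.0, -0.0, -0.102] [-0.001, -0.001, -0.001]
0    [0.029, -0.078, 0.0] [0.0, 0.0, -0.222]
1    [0.042, -0.071, 0.0] [0.0, 0.0, -0.222]
2    [0.053, -0.063, 0.0] [0.0, 0.0, -0.222]
3    [0.063, -0.053, 0.0] [0.0, 0.0, -0.222]
4    [0.072, -0.041, 0.0] [0.0, 0.0, -0.222]
5    [0.078, -0.028, 0.0] [0.0, 0.0, -0.222]
6    [0.081, -0.014, 0.0] [0.0, 0.0, -0.222]
```

move_arm:
  plan:
    - {"dx":0,"dy":0,"dz":-0.05,"ax":0,"ay":0,"az":0,"fingers":1}
    - {"dx":0,"dy":0,"dz":-0.05,"ax":0,"ay":0,"az":0,"fingers":1}
    - {"dx":0,"dy":0,"dz":-0.104,"ax":0,"ay":0,"az":0,"fingers":1}
    - {"dx":0.029,"dy":-0.078,"dz":0,"ax":0,"ay":0,"az":-0.222,"fingers":1}
    - {"dx":0.042,"dy":-0.071,"dz":0,"ax":0,"ay":0,"az":-0.222,"fingers":1}

```text
clock: 10.45
tool_pos: [0.6086, -0.2127, 0.156]
eef_rot: [[0.811, 0.585, 0.004], [0.585, -0.811, -0.002], [0.002, 0.004, -1.0]]
ft_force: [-0.5, -0.9, -0.2]
gripper_width: 0.0166
grip_force: 58.8
```

move_arm:
  plan:
    - {"dx":0.053,"dy":-0.063,"dz":0,"ax":0,"ay":0,"az":-0.222,"fingers":1}
    - {"dx":0.063,"dy":-0.053,"dz":0,"ax":0,"ay":0,"az":-0.222,"fingers":1}
    - {"dx":0.072,"dy":-0.041,"dz":0,"ax":0,"ay":0,"az":-0.222,"fingers":1}
    - {"dx":0.078,"dy":-0.028,"dz":0,"ax":0,"ay":0,"az":-0.222,"fingers":1}
    - {"dx":0.081,"dy":-0.014,"dz":0,"ax":0,"ay":0,"az":-0.222,"fingers":1}

```text
clock: 11.08
tool_pos: [0.6221, -0.0477, 0.1553]
eef_rot: [[0.074, 0.997, 0.004], [0.997, -0.074, -0.002], [-0.001, 0.004, -1.0]]
ft_force: [0.1, -0.0, 0.0]
gripper_width: 0.0162
grip_force: 58.8
```

move_arm:
  plan:
    - {"dx":0,"dy":0,"dz":0,"ax":0,"ay":0,"az":0,"fingers":1}
    - {"dx":0,"dy":0,"dz":0,"ax":0,"ay":0,"az":0,"fingers":1}

```text
clock: 11.32
tool_pos: [0.6216, -0.0489, 0.1545]
eef_rot: [[0.081, 0.997, 0.002], [0.997, -0.081, -0.001], [-0.001, 0.002, -1.0]]
ft_force: [0.8, -1.4, -0.3]
gripper_width: 0.0164
grip_force: 58.8
```

Run:
```python
from h import *
s=bot.sense();print(np.round(s["tool_pos"],4),s["gripper_width"])
P=bot.camera_params("wrist"); save("wrist","w4"); save("top","t4"); save("scene","s4")
tz=s["tool_pos"][2]-.0655
for c in("wrist","top","scene"):
  for n,z in {"rear_hole":.032,"swing_hole":.045,"yellow_pin":tz}.items():
    print(c,n,[(round(q["score"],2),np.round(q["pixel"],1).tolist(),onz(c,q["pixel"],z,P if c=="wrist" else None).round(4).tolist()) for q in bot.pinpoint(n,c)[:2]])
a=cv2.imread("pics/w4.png"); b=cv2.imread("pics/s4.png")[190:310,220:380]
b=cv2.resize(b,(640,480))[:200]; cv2.imwrite("pics/v4.png",np.vstack([a,b]))
```

```text
[ 0.6216 -0.0489  0.1545] 0.016377721510441187
wrist rear_hole [(0.68, [303.8, 129.2], [0.6205, 0.0066, 0.032])]
wrist swing_hole [(0.91, [300.6, 132.9], [0.6185, 0.005, 0.045])]
wrist yellow_pin [(0.93, [313.4, 233.3], [0.6227, -0.0523, 0.089])]
top rear_hole [(0.94, [369.0, 176.5], [0.6182, 0.0069, 0.032])]
top swing_hole [(0.9, [366.4, 175.1], [0.6195, 0.0139, 0.045])]
top yellow_pin [(0.69, [369.4, 176.9], [0.6087, 0.0099, 0.089])]
scene rear_hole [(0.89, [310.3, 258.0], [0.6255, 0.0078, 0.032])]
scene swing_hole [(0.67, [309.9, 253.4], [0.6223, 0.0089, 0.045]), (0.34, [309.6, 256.9], [0.6295, 0.0034, 0.045])]
scene yellow_pin [(0.63, [284.7, 255.0], [0.622, -0.0523, 0.089]), (0.28, [377.4, 231.5], [0.6804, 0.1436, 0.089])]
```

View pics/v4.png

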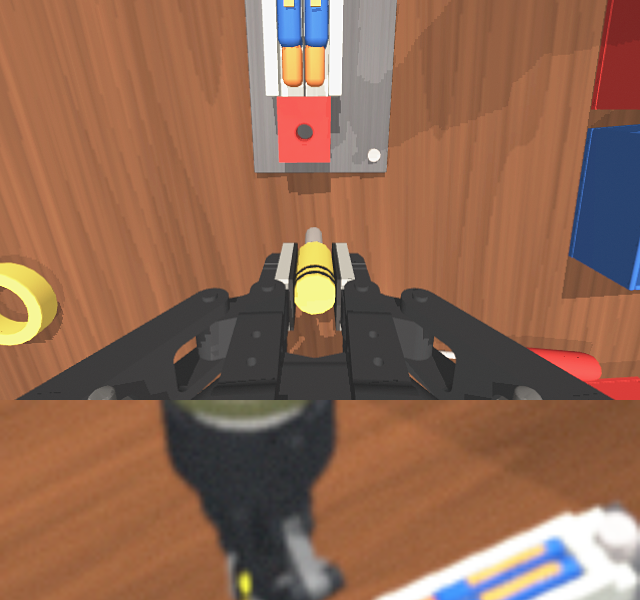

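The pin hangs upright in the grip, with its tip at pixel (314,230). The ear hole is ahead at (304,131). I'll bring the tip lower and short of the hole, then compare the two in one picture.

Run:
```python
from h import *
print(onz("wrist",(304.5,131.5),.045).round(4), onz("wrist",(313.7,230),.089).round(4))
plan([(.6195,-.012,.1215,-4.4)])
```

```text
[0.6203 0.0073 0.045 ] [ 0.6224 -0.0483  0.089 ]
   [0.088, -0.011, 0.079] [-0.0, 0.0, -0.002]
```

move_arm:
  plan:
    - {"dx":0.088,"dy":-0.008,"dz":0.079,"ax":0,"ay":0,"az":0,"fingers":1}
    - {"dx":0,"dy":0,"dz":0,"ax":0,"ay":0,"az":0,"fingers":1}
    - {"dx":0,"dy":0,"dz":0,"ax":0,"ay":0,"az":0,"fingers":1}

```text
clock: 12.3
tool_pos: [0.6206, -0.0124, 0.1215]
eef_rot: [[0.078, 0.997, -0.0], [0.997, -0.078, -0.0], [-0.0, -0.0, -1.0]]
ft_force: [0.3, 0.0, -0.3]
gripper_width: 0.0165
grip_force: 58.8
```

Run:
```python
from h import *
s=bot.sense();print(np.round(s["tool_pos"],4))
save("wrist","w5")
a=cv2.imread("pics/w5.png")[150:300,240:390]; cv2.imwrite("pics/v5.png",cv2.resize(a,(600,600),interpolation=cv2.INTER_CUBIC))
```

```text
[ 0.6206 -0.0124  0.1215]
```

View pics/v5.png

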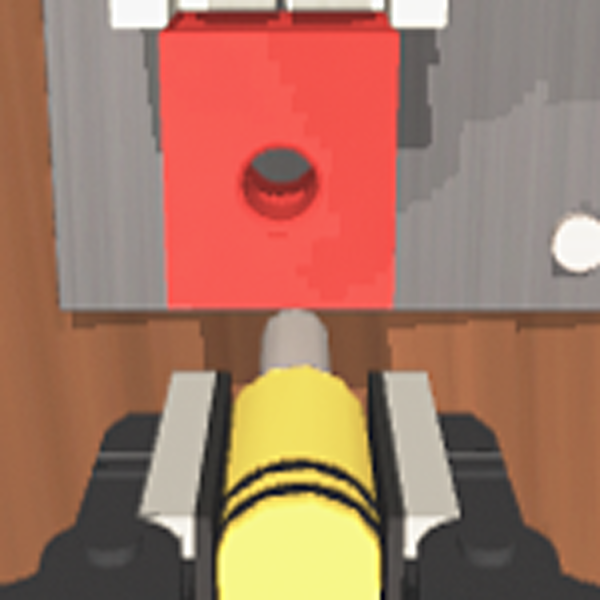

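The crop shows the hole mouth centred at full-image pixel (310,195.5). The pin tip's front edge is at (314,227.5).

Run:
```python
from h import *
s=bot.sense();t=np.array(s["tool_pos"]);tz=t[2]-.0655
h=onz("wrist",(310,195.5),.045); 
for e in(.0025,.0035): 
    tip=onz("wrist",(314,227.5),tz)-[0,e,0]; print(h.round(4),tip.round(4),(h-tip).round(4),(tip-t).round(4))
print(onz("wrist",(240+242/4,150+182/4),.045),onz("wrist",(240+318/4,150+182/4),.045),onz("wrist",(240+279/4,150+146/4),.045),onz("wrist",(240+279/4,150+218/4),.045))
# handle: lower rim and top rim center
print(onz("wrist",(240+300/4,150+365/4),tz+.034)-t)
```

```text
[0.6213 0.0046 0.045 ] [ 0.6225 -0.0151  0.0564] [-0.0011  0.0197 -0.0114] [ 0.0016 -0.0022 -0.0655]
[0.6213 0.0046 0.045 ] [ 0.6225 -0.0161  0.0564] [-0.0011  0.0207 -0.0114] [ 0.0016 -0.0032 -0.0655]
[0.61541736 0.00504774 0.045     ] [0.62727886 0.00410255 0.045     ] [0.62167447 0.01035844 0.045     ] [ 0.62070156 -0.00127738  0.045     ]
[ 0.00259476  0.00583793 -0.0315    ]
```

move_arm:
  plan:
    - {"dx":0.05,"dy":-0.007,"dz":0,"ax":0,"ay":0,"az":0,"fingers":1}
    - {"dx":0,"dy":0,"dz":0.02,"ax":0,"ay":0,"az":0,"fingers":1}
    - {"dx":0,"dy":0,"dz":0,"ax":0,"ay":0,"az":0,"fingers":1}
    - {"dx":0,"dy":0,"dz":0.015,"ax":0,"ay":0,"az":0,"fingers":1}
    - {"dx":0,"dy":0,"dz":0,"ax":0,"ay":0,"az":0,"fingers":1}

```text
clock: 12.98
tool_pos: [0.6191, 0.0076, 0.107]
eef_rot: [[0.079, 0.997, -0.001], [0.997, -0.079, -0.0], [-0.0, -0.001, -1.0]]
ft_force: [0.9, 0.3, -0.6]
gripper_width: 0.0157
grip_force: 58.8
```

move_arm:
  plan:
    - {"dx":0,"dy":0,"dz":0.008,"ax":0,"ay":0,"az":0,"fingers":1}
    - {"dx":0,"dy":0,"dz":0,"ax":0,"ay":0,"az":0,"fingers":1}

```text
clock: 13.22
tool_pos: [0.6193, 0.0079, 0.1041]
eef_rot: [[0.079, 0.997, -0.0], [0.997, -0.079, -0.0], [-0.0, -0.0, -1.0]]
ft_force: [1.0, 0.1, -0.1]
gripper_width: 0.0167
grip_force: 58.8
```

The tip is 6 mm into the upper ear with no force, so I'll continue down.

move_arm:
  plan:
    - {"dx":0,"dy":0,"dz":0.015,"ax":0,"ay":0,"az":0,"fingers":1}
    - {"dx":0,"dy":0,"dz":0.01,"ax":0,"ay":0,"az":0,"fingers":1}
    - {"dx":0,"dy":0,"dz":0,"ax":0,"ay":0,"az":0,"fingers":1}

```text
clock: 13.6
tool_pos: [0.6192, 0.008, 0.0938]
eef_rot: [[0.079, 0.997, -0.001], [0.997, -0.079, -0.0], [-0.0, -0.001, -1.0]]
ft_force: [-0.1, -0.2, -0.4]
gripper_width: 0.0159
grip_force: 58.7
```

move_arm:
  plan:
    - {"dx":0,"dy":0,"dz":0.015,"ax":0,"ay":0,"az":0,"fingers":1}
    - {"dx":0,"dy":0,"dz":0.01,"ax":0,"ay":0,"az":0,"fingers":1}
    - {"dx":0,"dy":0,"dz":0,"ax":0,"ay":0,"az":0,"fingers":1}

```text
clock: 13.98
tool_pos: [0.6192, 0.008, 0.0839]
eef_rot: [[0.078, 0.997, -0.001], [0.997, -0.078, -0.0], [-0.0, -0.001, -1.0]]
ft_force: [0.2, 0.6, -0.2]
gripper_width: 0.016
grip_force: 58.7
```

Next are the last ~7 mm, until the handle seats.

move_arm:
  plan:
    - {"dx":0,"dy":0,"dz":0.012,"ax":0,"ay":0,"az":0,"fingers":1}
    - {"dx":0,"dy":0,"dz":0.006,"ax":0,"ay":0,"az":0,"fingers":1}
    - {"dx":0,"dy":0,"dz":0,"ax":0,"ay":0,"az":0,"fingers":1}

```text
clock: 14.35
tool_pos: [0.6193, 0.008, 0.0769]
eef_rot: [[0.078, 0.997, -0.0], [0.997, -0.078, -0.0], [-0.0, -0.0, -1.0]]
ft_force: [-0.2, -0.5, -0.4]
gripper_width: 0.0164
grip_force: 58.8
```

move_arm:
  plan:
    - {"dx":0,"dy":0,"dz":0.004,"ax":0,"ay":0,"az":0,"fingers":1}
    - {"dx":0,"dy":0,"dz":0,"ax":0,"ay":0,"az":0,"fingers":1}

```text
clock: 14.6
tool_pos: [0.6195, 0.008, 0.0764]
eef_rot: [[0.079, 0.997, 0.0], [0.997, -0.079, 0.0], [0.0, 0.0, -1.0]]
ft_force: [-2.2, 0.2, 8.9]
gripper_width: 0.016
grip_force: 60.0
```

The handle is seated at 8.9 N with TCP at 0.0764 (expected 0.0765). I'll release it and rise.

move_arm:
  plan:
    - {"dx":0,"dy":0,"dz":-0.003,"ax":0,"ay":0,"az":0,"fingers":-1}
    - {"dx":0,"dy":0,"dz":0,"ax":0,"ay":0,"az":0,"fingers":-1}
    - {"dx":0,"dy":0,"dz":0,"ax":0,"ay":0,"az":0,"fingers":-1}
    - {"dx":0,"dy":0,"dz":0,"ax":0,"ay":0,"az":0,"fingers":-1}

```text
clock: 15.1
tool_pos: [0.6194, 0.008, 0.0766]
eef_rot: [[0.078, 0.997, -0.0], [0.997, -0.078, -0.0], [-0.0, -0.0, -1.0]]
ft_force: [-0.4, 0.0, -0.1]
gripper_width: 0.0852
grip_force: 0.0
```

move_arm:
  plan:
    - {"dx":0,"dy":0,"dz":-0.03,"ax":0,"ay":0,"az":0,"fingers":-1}
    - {"dx":0,"dy":0,"dz":-0.12,"ax":0,"ay":0,"az":0,"fingers":-1}
    - {"dx":0,"dy":0,"dz":-0.12,"ax":0,"ay":0,"az":0,"fingers":-1}
    - {"dx":0,"dy":0,"dz":0,"ax":0,"ay":0,"az":0,"fingers":-1}
    - {"dx":0,"dy":0,"dz":0,"ax":0,"ay":0,"az":0,"fingers":-1}

```text
clock: 15.72
tool_pos: [0.6192, 0.0082, 0.1851]
eef_rot: [[0.078, 0.997, 0.001], [0.997, -0.078, 0.0], [0.0, 0.001, -1.0]]
ft_force: [-0.2, 0.2, -0.4]
gripper_width: 0.0858
grip_force: 0.0
```

Run:
```python
from h import *
s=bot.sense();print(np.round(s["tool_pos"],4),s["gripper_width"])
P=bot.camera_params("wrist"); save("wrist","w6"); save("scene","s6")
for c in("wrist","scene"):
  for n,z in {"jig":0,"swing_hinge":0,"yellow_pin":.011}.items():
    print(c,n,[(round(q["score"],2),np.round(q["pixel"],1).tolist(),onz(c,q["pixel"],z,P if c=="wrist" else None).round(4).tolist()) for q in bot.pinpoint(n,c)[:2]])
b=cv2.imread("pics/s6.png")[160:340,130:450]
cv2.imwrite("pics/v6.png",np.vstack([cv2.resize(cv2.imread("pics/w6.png"),(480,300)),cv2.resize(b,(480,270))]))
plan([(.628,.100,float(s["tool_pos"][2]),-4.5),(.628,.100,.040,-4.5)])
```

```text
[0.6192 0.0082 0.1851] 0.0858025940402221
wrist jig [(0.82, [312.9, 96.6], [0.626, 0.0879, 0.0])]
wrist swing_hinge []
wrist yellow_pin [(0.65, [315.8, 188.8], [0.6222, 0.0058, 0.011])]
scene jig [(0.94, [337.7, 247.3], [0.6183, 0.0884, 0.0])]
scene swing_hinge [(0.86, [373.6, 234.2], [0.635, 0.1813, 0.0]), (0.53, [307.8, 257.2], [0.6028, 0.0159, 0.0])]
scene yellow_pin [(0.57, [312.8, 266.3], [0.6351, 0.008, 0.011])]
0    [0.116, 0.002, -0.001] [-0.001, 0.0, -0.0]
1    [0.116, 0.002, -0.001] [-0.001, 0.0, -0.0]
0    [0.0, 0.0, 0.121] [0.0, 0.0, 0.0]
1    [0.0, 0.0, 0.121] [0.0, 0.0, 0.0]
2    [0.0, 0.0, 0.121] [0.0, 0.0, 0.0]
```

View pics/v6.png

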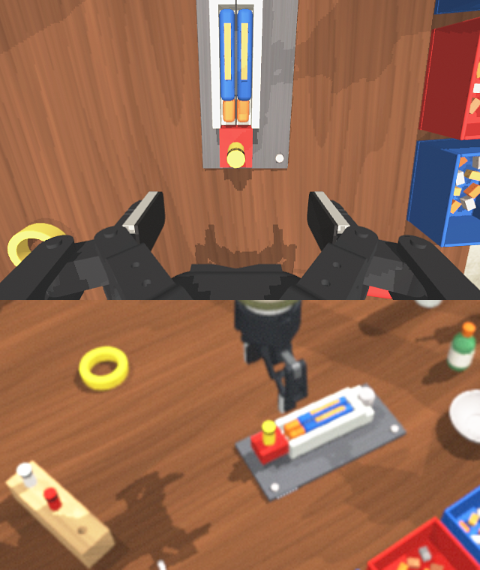

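The pin stands upright and seated in the red ears (wrist view around (236,157) in the composite), and red and white are still in the rack. Now I'll move over the halves and grip.

move_arm:
  plan:
    - {"dx":0.116,"dy":0.002,"dz":0,"ax":0,"ay":0,"az":0,"fingers":-1}
    - {"dx":0.116,"dy":0.002,"dz":0,"ax":0,"ay":0,"az":0,"fingers":-1}
    - {"dx":0,"dy":0,"dz":0.12,"ax":0,"ay":0,"az":0,"fingers":-1}
    - {"dx":0,"dy":0,"dz":0.12,"ax":0,"ay":0,"az":0,"fingers":-1}
    - {"dx":0,"dy":0,"dz":0.04,"ax":0,"ay":0,"az":0,"fingers":-1}

```text
clock: 16.75
tool_pos: [0.6268, 0.1003, 0.07]
eef_rot: [[0.078, 0.997, -0.004], [0.997, -0.078, -0.001], [-0.001, -0.004, -1.0]]
ft_force: [0.3, 0.9, 0.7]
gripper_width: 0.0854
grip_force: 0.0
```

move_arm:
  plan:
    - {"dx":0,"dy":0,"dz":0.04,"ax":0,"ay":0,"az":0,"fingers":-1}
    - {"dx":0,"dy":0,"dz":0.04,"ax":0,"ay":0,"az":0,"fingers":-1}
    - {"dx":0,"dy":0,"dz":0,"ax":0,"ay":0,"az":0,"fingers":-1}

```text
clock: 17.12
tool_pos: [0.6281, 0.1003, 0.0402]
eef_rot: [[0.079, 0.997, -0.001], [0.997, -0.079, -0.0], [-0.0, -0.001, -1.0]]
ft_force: [0.5, 0.3, 0.5]
gripper_width: 0.0855
grip_force: 0.0
```

move_arm:
  plan:
    - {"dx":0,"dy":0,"dz":0,"ax":0,"ay":0,"az":0,"fingers":1}
    - {"dx":0,"dy":0,"dz":0,"ax":0,"ay":0,"az":0,"fingers":1}
    - {"dx":0,"dy":0,"dz":0,"ax":0,"ay":0,"az":0,"fingers":1}
    - {"dx":0,"dy":0,"dz":0,"ax":0,"ay":0,"az":0,"fingers":1}

```text
clock: 17.62
tool_pos: [0.6267, 0.1006, 0.0417]
eef_rot: [[0.078, 0.997, -0.003], [0.997, -0.078, 0.001], [0.0, -0.003, -1.0]]
ft_force: [-5.5, 0.0, 9.4]
gripper_width: 0.0488
grip_force: 66.0
```

move_arm:
  plan:
    - {"dx":0,"dy":-0.003,"dz":-0.003,"ax":0,"ay":0,"az":0,"fingers":1}
    - {"dx":0,"dy":0,"dz":0,"ax":0,"ay":0,"az":0,"fingers":1}
    - {"dx":0,"dy":0,"dz":0,"ax":0,"ay":0,"az":0,"fingers":1}

```text
clock: 18.0
tool_pos: [0.6266, 0.1006, 0.0417]
eef_rot: [[0.078, 0.997, -0.001], [0.997, -0.078, -0.0], [-0.0, -0.001, -1.0]]
ft_force: [-1.3, 0.4, -6.1]
gripper_width: 0.0486
grip_force: 66.3
```

Run:
```python
from h import *
save("scene","s7"); s=bot.sense(); print(s["gripper_width"],s["grip_force"])
cv2.imwrite("pics/v7.png",cv2.resize(cv2.imread("pics/s7.png")[160:340,130:450],(800,450)))
```

```text
0.04871809588709749 66.30685927346349
```

View pics/v7.png

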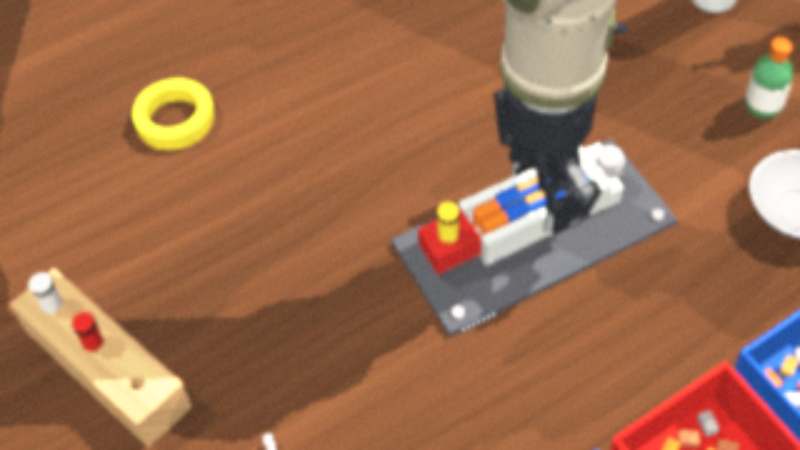

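The picture shows the gripper squeezing across the shut halves at about (555,190). The pin is upright and seated at (447,222), and red and white are still racked. I'm handing in.

```bash
python3 -c "from bench import bot; print(bot.hand_in())"
```

```text
the job is handed in; nothing more can be done
None
```

I've handed the job in: the jig is shut, the yellow pin is fully home through both ears and released, and the gripper is holding the halves across the seam at about 66 N. The judging gave no verdict back, so I can't confirm it passed.

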